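# Put the returned hardware back into its stock bins

## Robot

A 7-joint arm with a two-finger parallel gripper is mounted at the origin on the work surface. World frame = base frame: x ahead of the robot, y to its left, z up, the work surface at z = 0. Lengths are in m, angles in rad, forces in N, time in s.
With the tool pointing down it reaches from about 0.425 to 0.875 m from the base axis. Payload 8.4 kg.
Tool frame: the origin (TCP) lies between the finger pads; the fingertips stand 8 mm ahead of it and the grasp point (between the pads) lies 11 mm behind it; z points along the fingers, x is the direction in which the jaws open and shut, and the axes are right-handed (so a half turn about z gives the same grasp; the last joint's range is limited). The gripper opens to 87 mm and grips with 3 to 60 N. Pads are 19 mm wide; open, the fingers measure 117 mm over their backs; the gripper's body (75 mm by 190 mm) begins 51 mm behind the grasp point.
Start: joints at [-1.308, 0.333, 0.04, 1.465, -0.013, 1.343, -0.059], TCP at [0.23, 0.608, 0.231] pointing down, gripper open.
Joint ranges: [-2.58, 2.58], [-0.38, 2.09], [-1.3, 1.39], [0.25, 2.4], [-1.5, 4.64], [0.08, 2.09], [-2.65, 2.65]. Speed limits (rad/s): [2.22, 2.22, 2.79, 2.79, 3.14, 3.14, 3.14].

## Interface

Orientations are given as a unit quaternion [x, y, z, w].
In Python, from station import sense, read_camera, finish_job gives the robot as it stands.
- The arm moves only by the tool play_rows, never from a script. Its argument "steps" is a list of rows, each an object with "twist": the turn, a rotation vector about the tool's x, y, z in degrees, a list of three; "translation": the shift along the tool's x, y, z in cm, a list of three; "jaw": the opening, from 0 (shut) to 1 (fully open). A call has 1 to 10 rows; each row shifts and turns the commanded pose from where the row before left it, along the tool's axes as they then stand; what a row does not reach is not made up. A row lasts 1/10 s, in which the tool goes at most 50 mm and 8.59 degrees, less where a joint would pass 70% of its speed; a pose out of reach is approached as far as the arm can. A call is refused whole if a number of a shift passes 5 or a number of a turn 8.59, either way. A call with a gripper value outside its range is refused whole. The fingers move at their own pace and stop on an object; "force" is the grip in N (left out, the last holds). Time passes only in rows, so rows that do not move let the fingers close. It gives the time, the measured TCP pose, the force and the opening at its end, in the units of the state.
- sense(): the state, without advancing time (a new reading comes with each control period).
- read_camera(name): name is "side" or "top" or "wrist"; returns a dict with "image" (420x560x3 uint8, blue, green, red), "mtx" (3x3 intrinsics, pixels), "rvec" (rotation vector, rad) and "tvec" (3), from world to camera coordinates, as OpenCV has them. Camera axes: x right, y down, z forward; pixel columns grow to the right and rows downward; lengths in m; the calibration is good to about 2 mm. A picture is of the moment at which its call begins. There is no depth.
- finish_job(): hands the job in, once; it reports no verdict.
The state is a dict: "time": time; "qpos": joint angles; "joint_velocities": joint speeds; "tau": joint torques, N m; "position": TCP position; "ee_rot": TCP orientation; "force": force on the tool from outside, world axes, zero at the start; "wrist_torque": the same for the moment, N m; "width": finger opening in m.
Only numpy, scipy, OpenCV 4.12 (cv2) and the standard library are available. Lean on these libraries where they do the work, as an engineer would, in place of code of your own. Each camera call takes 0.05 s, during which the arm holds its last target. There are 200 camera calls.

## Task

Four pieces of hardware have come back to the packing bench: a round wooden knob, a steel bar pull, a single coat hook and a castor. Put each one back in the bin of the blue crate that already holds its own kind, standing on the bin's floor the same way up as the stock there, not on top of it. The square knob and the double hook have no bin: leave them where they are.

Things in the scene. Friction and masses are not known exactly. Their poses are not given: they have to be found in the camera images.
- knob: turned round knob of dark wood, mushroom shape: 40 mm diameter at its widest (21 to 27 mm up), neck 21 mm, foot 25 mm, 36 mm high, 45 g. Stands on its foot on a 3 mm cardboard sheet on the bench, with the other strays and small clutter at least 75 mm apart, centre to centre; origin at the centre of its underside, z up.
- pull: steel T-bar drawer pull: a straight round bar 84 mm long, 11 mm thick, along its x, axis 28.5 mm up, on two 12 mm legs at x = -30 and +30 mm with 18 mm feet; 34 mm high, about 85 g. Stands on its legs on the cardboard sheet; origin midway between the feet at their underside, z up.
- hook: single steel coat hook lying on its plate, 70 (x) x 28 (y) x 5 mm. One 11 mm thick round prong in the plane y = 0: up from the plate at x = -12 mm, 30 mm high at x = -10, 38 mm high at x = +4, ending in a 16 mm ball at x = +24, top 49 mm; can be pinched across y. About 95 g. On the cardboard sheet; origin at the centre of the plate's underside, z up.
- castor: steel castor standing on its 50 x 50 x 4 mm plate, wheel up: fork of two cheeks, 28 mm over both (y), x from -5 to +21 mm, 16 to 44 mm up, can be gripped across y; between them a black wheel, 40 mm diameter, 18 wide, axle along y at x = +10, 40 mm up. 60 mm high, about 140 g. On the cardboard sheet; origin at the centre of the plate's underside, z up.
- square_knob: look-alike of the knob, without a bin: same dark wood but a square head 40 x 40 mm (18 to 36 mm up) on a 25 mm round foot, 36 mm high. Stands on the cardboard sheet. Origin at the centre of its underside.
- double_hook: look-alike of the hook, without a bin: same 70 x 28 x 5 mm steel plate but two prongs that spread to y = -24 and +24 mm, with 16 mm balls, 49 mm high. On the cardboard sheet. Origin at the centre of the plate's underside.
- bin_knob: white open bin, 122 (x) x 142 (y) x 45 mm high, walls and floor 3 mm, fixed; origin at the centre of its underside. Four alike stand two by two, in any order, in a blue crate with walls 52 mm high. This one's stock: two round wooden knobs like knob, fixed along its +y wall. The floor left free is 116 mm (x) by 95 mm (y) at its -y wall, its middle at x 0, y -22 mm.
- bin_pull: white open bin, 122 (x) x 142 (y) x 45 mm high, walls and floor 3 mm, fixed; origin at the centre of its underside. Four alike stand two by two, in any order, in a blue crate with walls 52 mm high. This one's stock: two bar pulls like pull, along x, fixed along its +y wall. The floor left free is 116 mm (x) by 98 mm (y) at its -y wall, its middle at x 0, y -22 mm.
- bin_hook: white open bin, 122 (x) x 142 (y) x 45 mm high, walls and floor 3 mm, fixed; origin at the centre of its underside. Four alike stand two by two, in any order, in a blue crate with walls 52 mm high. This one's stock: a single hook like hook, along x, fixed along its +y wall. The floor left free is 116 mm (x) by 102 mm (y) at its -y wall, its middle at x 0, y -20 mm.
- bin_castor: white open bin, 122 (x) x 142 (y) x 45 mm high, walls and floor 3 mm, fixed; origin at the centre of its underside. Four alike stand two by two, in any order, in a blue crate with walls 52 mm high. This one's stock: two castors like castor, wheels up, fixed along its +y wall. The floor left free is 116 mm (x) by 81 mm (y) at its -y wall, its middle at x 0, y -28 mm.
There are look-alikes about, which are no part of the job. What is shaped like the square_knob but green is not meant. What is shaped like the knob but orange is not meant.

How it is judged:
At the end, for the whole second after the job is handed in: Round knob, bar pull, single hook and castor each stand in the bin of their own kind: underside within 5 mm of its floor, tilted under 0.15 rad, released, at rest. Square knob and double hook upright, at rest, within 20 mm of where they lay (x of knob in the frame of bin_knob between -0.058 and 0.058 m and y of knob in the frame of bin_knob between -0.068 and 0.068 m and z of knob in the frame of bin_knob between 0 and 0.008 m and angle between each of knob, pull, hook, castor, square_knob, double_hook's own z axis and vertical below 0.15 rad and linear speed of each of knob, pull, hook, castor, square_knob, double_hook below 0.02 m/s and angular speed of each of knob, pull, hook, castor below 0.2 rad/s and x of pull in the frame of bin_pull between -0.058 and 0.058 m and y of pull in the frame of bin_pull between -0.068 and 0.068 m and z of pull in the frame of bin_pull between 0 and 0.008 m and x of hook in the frame of bin_hook between -0.058 and 0.058 m and y of hook in the frame of bin_hook between -0.068 and 0.068 m and z of hook in the frame of bin_hook between 0 and 0.008 m and x of castor in the frame of bin_castor between -0.058 and 0.058 m and y of castor in the frame of bin_castor between -0.068 and 0.068 m and z of castor in the frame of bin_castor between 0 and 0.008 m and distance of each of square_knob, double_hook from where it was at the start of the episode below 0.02 m); the robot touches nothing.
It fails at once if the square knob is moved by more than 20 mm or knocked over (distance of square_knob from where it was at the start of the episode above 0.02 m or angle between square_knob's own z axis and vertical above 0.5 rad).
It fails at once if the double hook is moved by more than 20 mm or knocked over (distance of double_hook from where it was at the start of the episode above 0.02 m or angle between double_hook's own z axis and vertical above 0.5 rad).
It also fails if it takes over 112 s, if anything falls off the work surface, if the arm or the gripper's body presses on something with over 40 N, if the wrist force passes 120 N, or if a joint passes its speed limit or range.

## Working session

There is one attempt and no reset: what is moved stays moved. The work goes in short steps, Python scripts to look and compute and a tool call to move; the robot and the scene stay as the last step left them, time stands still between calls to the robot, and variables do not carry over. Pictures are saved under pics/ and viewed, about 12 in all and at most 16, crops included, and the job is handed in when it is done.

Besides the shell and the picture viewer there is one more tool, called after "Call:" by a JSON object that holds its "fn" and its "kwargs", one argument or row to a line. play_rows: Moves the arm, as the interface text tells. Its arguments: {"type":"object","properties":{"steps":{"type":"array"},"force":{"type":"number"}},"required":["steps"]}

```bash
mkdir -p pics; ls; cat > h.py <<'E'
import numpy as np, cv2
from station import sense, read_camera, finish_job
def load(n): 
    d=np.load(f'{n}.npz'); return {k:d[k] for k in d}
def snap(n,f=None):
    c=read_camera(n); f=f or n
    np.savez(f'{f}.npz',**{k:np.asarray(c[k]) for k in('image','mtx','rvec','tvec')}); cv2.imwrite(f'pics/{f}.png',c['image']); return c
def ray(c,uv,z):
    R=cv2.Rodrigues(np.asarray(c['rvec'],float))[0]; t=np.asarray(c['tvec'],float).ravel()
    o=-R.T@t; d=R.T@np.linalg.inv(c['mtx'])@np.array([uv[0],uv[1],1.])
    return o+d*(z-o[2])/d[2]
def proj(c,p): return cv2.projectPoints(np.array(p,float).reshape(-1,3),np.asarray(c['rvec'],float),np.asarray(c['tvec'],float),np.asarray(c['mtx'],float),None)[0].reshape(-1,2)
E
python3 - <<'E'
from h import *
for n in('top','side'):
    c=snap(n); R=cv2.Rodrigues(c['rvec'])[0]; print(n,-R.T@c['tvec'].ravel() if hasattr(c['tvec'],'ravel') else -R.T@np.array(c['tvec'])); print(R.round(2),c['mtx'])
print(sense())
E
```

```text
pics
top [ 0.32294661 -0.06810391  1.11196961]
[[-0.01 -1.    0.  ]
 [-0.98  0.   -0.22]
 [ 0.22 -0.   -0.98]] [[398.72138335   0.         276.91931746]
 [  0.         398.72138335 210.46710849]
 [  0.           0.           1.        ]]
side [ 0.20250997 -0.91826484  0.56972358]
[[ 0.94 -0.35  0.01]
 [-0.17 -0.48 -0.86]
 [ 0.31  0.81 -0.5 ]] [[489.4830517    0.         279.62706501]
 [  0.         489.4830517  209.57260497]
 [  0.           0.           1.        ]]
{'time': 0.1, 'qpos': array([-1.30816696,  0.33381862,  0.03987372,  1.4661725 , -0.01337233,
        1.34329639, -0.05851278]), 'joint_velocities': array([ 0.00171282, -0.0011112 , -0.00054406, -0.00414754, -0.00162788,
        0.00033888,  0.00041549]), 'tau': array([ 5.03100950e-03, -6.57816124e+01,  1.34072632e+00, -4.04704177e+01,
       -5.96180954e-02,  4.08488943e-02,  6.80015592e-05]), 'position': array([0.22997924, 0.60752024, 0.22976725]), 'ee_rot': array([ 8.22801915e-01,  5.68327809e-01, -5.51335093e-04,  4.54794004e-04]), 'force': array([-0.31459923, -0.34663761,  0.59068253]), 'wrist_torque': array([-0.00168891,  0.02845391,  0.05972306]), 'width': 0.08721943838354278}
```

```bash
python3 - <<'E'
from h import *
c=load('top')['image']; cv2.imwrite('pics/t2.png',cv2.resize(c,(800,600),interpolation=cv2.INTER_CUBIC))
c=load('side')['image']; cv2.imwrite('pics/s2.png',cv2.resize(c,(800,600),interpolation=cv2.INTER_CUBIC))
E
```

```text
(no output)
```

View pics/t2.png

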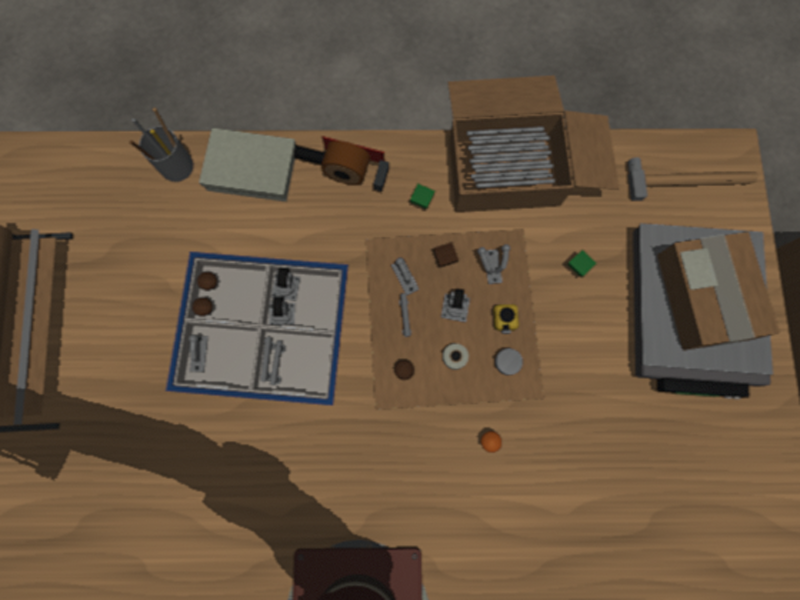

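View pics/s2.png

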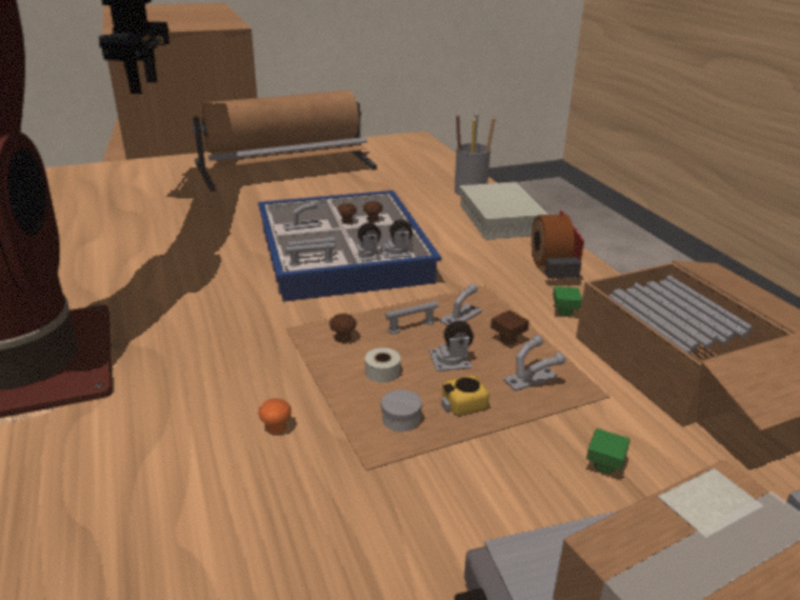

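The top view (800 px scale) shows the knob at (403,369), pull (405,313), hook (404,274) and castor (456,303). The ones to leave are the square knob (445,254) and double hook (491,263). The bins are knob upper-left, castor upper-right, hook lower-left and pull lower-right, each with stock on the left (+y). The side view agrees with this. The orange knob and green squares are decoys.

```bash
cat >> h.py <<'E'
from scipy.spatial.transform import Rotation as Ro
def go(p,yaw=None):
    "tool-frame shift (cm) and turn (deg about tool z) to reach p; yaw = world angle of tool x, mod pi"
    s=sense(); R=Ro.from_quat(s['ee_rot']).as_matrix(); d=R.T@(np.array(p)-s['position'])*100
    y=np.degrees(np.arctan2(R[1,0],R[0,0]))
    t=0 if yaw is None else -((yaw-y+90)%180-90)
    print('t %.1f pos'%s['time'],s['position'].round(4),'yaw %.1f'%y,'tiltdeg %.2f'%np.degrees(np.arccos(-R[2,2])),'shift cm',d.round(2),'norm %.1f'%np.linalg.norm(d),'turn z %.1f'%t,'w %.3f'%s['width'],'q',s['qpos'].round(2),'F',s['force'].round(1))
E
python3 - <<'E'
from h import *
c=load('top'); k=1.4286
for n,u,z in [('knob',(403,369),.03),('pull',(405,313),.03),('hook',(404,274),.02),('castor',(456,303),.04),('sq',(445,254),.035),('dbl',(491,263),.02),('sheetTL',(367,238),.003),('TR',(523,230),.003),('BR',(541,399),.003),('BL',(376,408),.003),('crTL',(190,253),.052),('crTR',(348,264),.052),('crBR',(332,404),.052),('crBL',(168,389),.052)]:
    print(n,ray(c,np.array(u)/k,z).round(3))
s=sense(); w=read_camera('wrist'); R=cv2.Rodrigues(np.array(w['rvec']))[0]; Rt=Ro.from_quat(s['ee_rot']).as_matrix()
cp=-R.T@np.array(w['tvec']).ravel()
print('cam in tool',Rt.T@(cp-s['position']),'axes in tool\n',(Rt.T@R.T).round(2),w['mtx'])
go((.56,-.19,.40),90)
E
```

```text
knob [ 0.433 -0.084  0.03 ]
pull [ 0.541 -0.089  0.03 ]
hook [ 0.622 -0.088  0.02 ]
castor [ 0.558 -0.187  0.04 ]
sq [ 0.659 -0.169  0.035]
dbl [ 0.644 -0.262  0.02 ]
sheetTL [ 0.704 -0.013  0.003]
TR [ 0.719 -0.334  0.003]
BR [ 0.377 -0.35   0.003]
BL [ 0.362 -0.033  0.003]
crTL [0.658 0.328 0.052]
crTR [0.634 0.021 0.052]
crBR [0.368 0.047 0.052]
crBL [0.396 0.349 0.052]
cam in tool [-0.00130312 -0.08442195 -0.15404084] axes in tool
 [[ 1.    0.    0.  ]
 [-0.    0.95  0.3 ]
 [-0.   -0.3   0.95]] [[316.37272072   0.         283.56984404]
 [  0.         316.37272072 212.4339228 ]
 [  0.           0.           1.        ]]
t 0.1 pos [0.23   0.6076 0.2298] yaw 69.3 tiltdeg 0.07 shift cm [-62.93  59.1  -16.93] norm 88.0 turn z -20.7 w 0.087 q [-1.31  0.33  0.04  1.47 -0.01  1.34 -0.06] F [-0.4 -0.5 -0.1]
```

Call:
{"fn": "play_rows", "kwargs": {
  "steps": [
    {"twist":[0,0,-6.9],"translation":[0,0,-1],"jaw":1},
    {"twist":[0,0,-6.9],"translation":[0,0,-2],"jaw":1},
    {"twist":[0,0,-6.9],"translation":[0,0,-2],"jaw":1},
    {"twist":[0,0,0],"translation":[-4.4,1.6,0],"jaw":1},
    {"twist":[0,0,0],"translation":[-4.4,1.6,0],"jaw":1},
    {"twist":[0,0,0],"translation":[-4.4,1.6,0],"jaw":1},
    {"twist":[0,0,0],"translation":[-4.4,1.6,0],"jaw":1},
    {"twist":[0,0,0],"translation":[-4.4,1.6,0],"jaw":1},
    {"twist":[0,0,0],"translation":[-4.4,1.6,0],"jaw":1},
    {"twist":[0,0,0],"translation":[-4.4,1.6,0],"jaw":1}
  ]
}}

```text
time: 1.15
position: [0.3422, 0.2979, 0.2804]
ee_rot: [0.707, 0.707, 0.0, -0.0]
force: [0.2, 0.1, 0.6]
width: 0.0866
```

Call:
{"fn": "play_rows", "kwargs": {
  "steps": [
    {"twist":[0,0,0],"translation":[-4.4,1.6,0],"jaw":1},
    {"twist":[0,0,0],"translation":[-4.4,1.6,0],"jaw":1},
    {"twist":[0,0,0],"translation":[-4.4,1.6,0],"jaw":1},
    {"twist":[0,0,0],"translation":[-4.4,1.6,0],"jaw":1},
    {"twist":[0,0,0],"translation":[-4.4,1.6,0],"jaw":1},
    {"twist":[0,0,0],"translation":[-4.4,1.6,0],"jaw":1},
    {"twist":[0,0,0],"translation":[-4.4,1.6,0],"jaw":1},
    {"twist":[0,0,0],"translation":[-4.4,1.6,0],"jaw":1},
    {"twist":[0,0,0],"translation":[0,0,0],"jaw":1}
  ]
}}

```text
time: 2.05
position: [0.4704, -0.0587, 0.2809]
ee_rot: [0.71, 0.704, -0.0, 0.001]
force: [0.5, 0.9, -0.1]
width: 0.0868
```

```bash
python3 - <<'E'
from h import *
go((.53,-.18,.28),90); c=snap('wrist','w1'); cv2.imwrite('pics/w1b.png',cv2.resize(c['image'],(800,600),interpolation=cv2.INTER_CUBIC))
E
```

```text
t 2.0 pos [ 0.4704 -0.0587  0.2809] yaw 89.5 tiltdeg 0.11 shift cm [-12.08   6.07   0.11] norm 13.5 turn z -0.5 w 0.087 q [-0.7  -0.11  0.68  1.83  0.07  1.4   1.53] F [ 0.5  0.9 -0.1]
```

View pics/w1b.png

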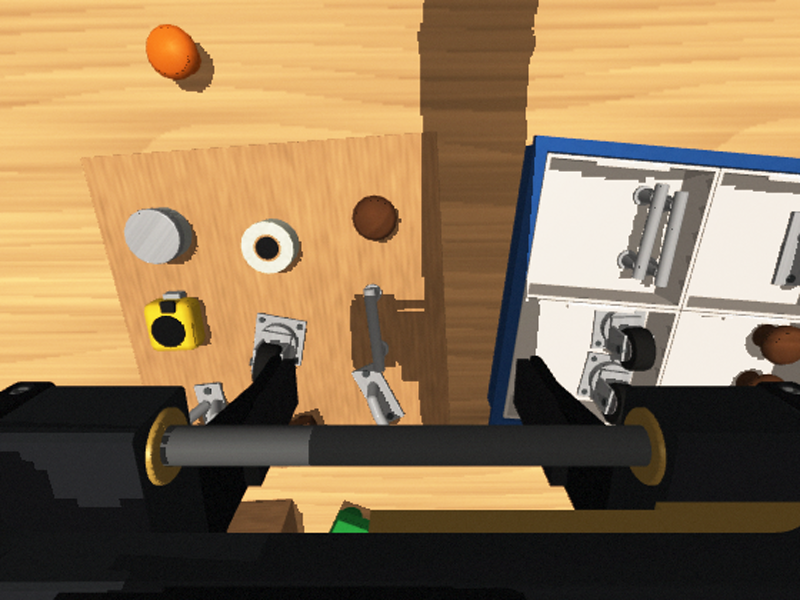

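The wrist view (800 px scale) shows the knob at (375,217), the pull with ends at (372,290) and (378,350), the castor at (280,345) and the hook at (380,395). The gripper hides the lower half, so I'll move forward to see the whole sheet.

Call:
{"fn": "play_rows", "kwargs": {
  "steps": [
    {"twist":[0,0,0],"translation":[-2,2.5,0],"jaw":1},
    {"twist":[0,0,0],"translation":[-2,2.5,0],"jaw":1},
    {"twist":[0,0,0],"translation":[-2,2.5,0],"jaw":1},
    {"twist":[0,0,0],"translation":[-2,2.5,0],"jaw":1},
    {"twist":[0,0,0],"translation":[-2,2.5,0],"jaw":1},
    {"twist":[0,0,0],"translation":[-2,2.5,0],"jaw":1},
    {"twist":[0,0,0],"translation":[0,0,0],"jaw":1},
    {"twist":[0,0,0],"translation":[0,0,0],"jaw":1}
  ]
}}

```text
time: 2.9
position: [0.6196, -0.1717, 0.2795]
ee_rot: [0.707, 0.707, -0.001, -0.001]
force: [-0.9, -0.0, -0.0]
width: 0.0869
```

```bash
python3 - <<'E'
from h import *
go((.62,-.17,.28),90); c=snap('wrist','w2'); cv2.imwrite('pics/w2b.png',cv2.resize(c['image'][:300,60:460],(800,600),interpolation=cv2.INTER_CUBIC))
E
```

```text
t 2.9 pos [ 0.6196 -0.1717  0.2795] yaw 90.0 tiltdeg 0.12 shift cm [ 0.17  0.04 -0.05] norm 0.2 turn z -0.0 w 0.087 q [-0.41  0.38  0.83  1.44 -0.28  1.45  1.99] F [-0.9 -0.  -0. ]
```

View pics/w2b.png

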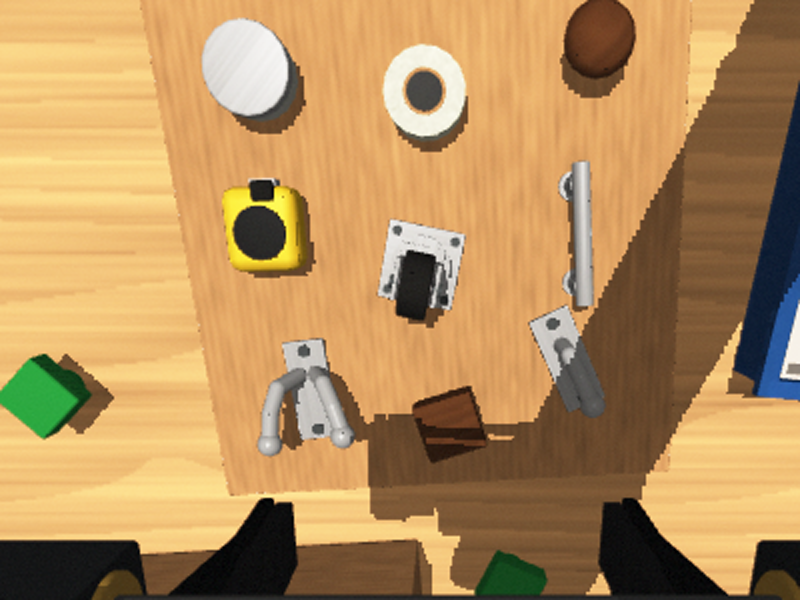

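Wrist view 2 (crop, 2x) shows every stray: knob (600,38), pull bar from (582,162) to (584,305), hook plate corners (529,322)/(566,306)/(570,410) with its ball at (593,402), and castor plate corners (393,220), (465,236), (455,310), (378,295). The square-headed knob (449,424) and the two-pronged hook (307,390) are the ones to leave. The round head and the single prong fit the parts meant.

```bash
python3 - <<'E'
from h import *
c=load('w2'); P=lambda u,z: ray(c,np.array(u,float)/2+(60,0),z)
img=c['image'][:300,60:460]
# knob: dark-brown blob ; 
hsv=cv2.cvtColor(img,cv2.COLOR_BGR2HSV)
def blob(m,x0,y0,x1,y1):
    mm=np.zeros_like(m); mm[y0:y1,x0:x1]=m[y0:y1,x0:x1]
    k=max(cv2.findContours(mm,cv2.RETR_EXTERNAL,cv2.CHAIN_APPROX_NONE)[0],key=cv2.contourArea); return k
a,b=P((582,161),.0315),P((583.5,305),.0315); d=b-a
print('pull c',((a+b)/2).round(4),'len',np.linalg.norm(d).round(4),'ang',np.degrees(np.arctan2(d[1],d[0])).round(1))
q=[P(u,.007) for u in((393,220),(465,236),(455,310),(378,295))]
print('castor c',np.mean(q,0).round(4),[np.linalg.norm(q[i]-q[i-1]).round(3) for i in range(4)],[np.degrees(np.arctan2(*(q[i]-q[j])[[1,0]])).round(1) for i,j in((3,0),(2,1),(0,1),(3,2))])
h=[P(u,.008) for u in((529,322),(566,306),(570,410))]
e=h[2]-h[0]; w=h[1]-h[0]; print('hook L',np.linalg.norm(e).round(3),'W',np.linalg.norm(w).round(3),'ang',np.degrees(np.arctan2(e[1],e[0])).round(1),'c',(h[0]+e/2+w/2).round(4),'ball',P((593,402),.044).round(4))
k=P((600,38),.027); print('knob',k.round(4),[np.linalg.norm(P(u,.027)-P(v,.027)).round(3) for u,v in(((565,38),(635,38)),)])
E
```

```text
pull c [ 0.5414 -0.09    0.0315] len 0.0842 ang 4.3
castor c [ 0.5609 -0.1886  0.007 ] [np.float64(0.049), np.float64(0.047), np.float64(0.048), np.float64(0.052)] [np.float64(-13.3), np.float64(-7.6), np.float64(-102.0), np.float64(-100.9)]
hook L 0.069 W 0.026 ang 26.8 c [ 0.6229 -0.09    0.008 ] ball [ 0.6431 -0.0794  0.044 ]
knob [ 0.4346 -0.0862  0.027 ] [np.float64(0.04)]
```

Call:
{"fn": "play_rows", "kwargs": {
  "steps": [
    {"twist":[0,0,-4.3],"translation":[0,0,0],"jaw":0.5},
    {"twist":[0,0,0],"translation":[1.75,-1.44,3],"jaw":0.5},
    {"twist":[0,0,0],"translation":[1.75,-1.44,3],"jaw":0.5},
    {"twist":[0,0,0],"translation":[1.75,-1.44,3],"jaw":0.5},
    {"twist":[0,0,0],"translation":[1.75,-1.44,3],"jaw":0.5},
    {"twist":[0,0,0],"translation":[1.75,-1.44,3],"jaw":0.5},
    {"twist":[0,0,0],"translation":[0,0,3],"jaw":0.5},
    {"twist":[0,0,0],"translation":[0,0,0],"jaw":0.5},
    {"twist":[0,0,0],"translation":[0,0,0],"jaw":0.5}
  ]
}}

```text
time: 3.85
position: [0.5413, -0.0898, 0.1016]
ee_rot: [0.68, 0.733, 0.0, -0.0]
force: [0.6, -0.6, 1.2]
width: 0.0437
```

```bash
python3 - <<'E'
from h import *
go((.5414,-.090,.0205),94.3)
E
```

```text
t 3.9 pos [ 0.5413 -0.0898  0.1016] yaw 94.3 tiltdeg 0.04 shift cm [-0.02  0.    8.11] norm 8.1 turn z 0.0 w 0.044 q [-0.58  0.29  0.78  1.9  -0.24  1.04  1.94] F [ 0.6 -0.6  1.2]
```

Call:
{"fn": "play_rows", "kwargs": {
  "force": 25,
  "steps": [
    {"twist":[0,0,0],"translation":[0,0,3],"jaw":0.5},
    {"twist":[0,0,0],"translation":[0,0,3],"jaw":0.5},
    {"twist":[0,0,0],"translation":[0,0,2],"jaw":0.5},
    {"twist":[0,0,0],"translation":[0,0,0],"jaw":0.5},
    {"twist":[0,0,0],"translation":[0,0,0],"jaw":0},
    {"twist":[0,0,0],"translation":[0,0,0],"jaw":0},
    {"twist":[0,0,0],"translation":[0,0,0],"jaw":0},
    {"twist":[0,0,0],"translation":[0,0,0],"jaw":0},
    {"twist":[0,0,0],"translation":[0,0,0],"jaw":0}
  ]
}}

```text
time: 4.75
position: [0.5417, -0.0903, 0.0211]
ee_rot: [0.68, 0.733, 0.0, 0.0]
force: [-0.2, -0.4, 0.1]
width: 0.0113
```

Call:
{"fn": "play_rows", "kwargs": {
  "steps": [
    {"twist":[0,0,0],"translation":[0,0,-3],"jaw":0},
    {"twist":[0,0,0],"translation":[0,0,-4],"jaw":0},
    {"twist":[0,0,0],"translation":[0,0,-4],"jaw":0},
    {"twist":[0,0,0],"translation":[0,0,-4],"jaw":0},
    {"twist":[0,0,0],"translation":[4,0,-3],"jaw":0},
    {"twist":[0,0,0],"translation":[0,0,0],"jaw":0},
    {"twist":[0,0,0],"translation":[0,0,0],"jaw":0}
  ]
}}

```text
time: 5.45
position: [0.5386, -0.0493, 0.2011]
ee_rot: [0.679, 0.734, 0.001, 0.0]
force: [-1.1, 0.1, -1.5]
width: 0.0101
```

```bash
python3 - <<'E'
from h import *
go((.60,.15,.20),94.3-9)
E
```

```text
t 5.5 pos [ 0.5386 -0.0493  0.2011] yaw 94.4 tiltdeg 0.09 shift cm [19.4   7.66  0.13] norm 20.9 turn z 9.1 w 0.010 q [-0.72  0.15  0.81  1.81 -0.12  1.23  1.77] F [-1.1  0.1 -1.5]
```

Call:
{"fn": "play_rows", "kwargs": {
  "steps": [
    {"twist":[0,0,4.6],"translation":[0,0,-1.5],"jaw":0},
    {"twist":[0,0,4.5],"translation":[0,0,-1.5],"jaw":0},
    {"twist":[0,0,0],"translation":[3.5,1.86,-1],"jaw":0},
    {"twist":[0,0,0],"translation":[3.5,1.86,-1],"jaw":0},
    {"twist":[0,0,0],"translation":[3.5,1.86,-1],"jaw":0},
    {"twist":[0,0,0],"translation":[3.5,1.86,-1],"jaw":0},
    {"twist":[0,0,0],"translation":[3.5,1.86,-1],"jaw":0},
    {"twist":[0,0,0],"translation":[3.5,1.86,0],"jaw":0},
    {"twist":[0,0,0],"translation":[3.5,1.86,0],"jaw":0},
    {"twist":[0,0,0],"translation":[0,0,0],"jaw":0}
  ]
}}

```text
time: 6.45
position: [0.6895, 0.1881, 0.2763]
ee_rot: [0.734, 0.679, -0.002, -0.001]
force: [-0.9, -0.2, -2.1]
width: 0.0099
```

```bash
python3 - <<'E'
from h import *
go((.60,.15,.20),85.3); c=snap('wrist','w3'); cv2.imwrite('pics/w3b.png',cv2.resize(c['image'][:315,60:480],(800,600),interpolation=cv2.INTER_CUBIC))
E
```

```text
t 6.5 pos [0.6895 0.1881 0.2763] yaw 85.5 tiltdeg 0.23 shift cm [-4.49 -8.59  7.67] norm 12.4 turn z 0.2 w 0.010 q [-0.77  0.53  0.71  1.23 -0.33  1.5   1.38] F [-0.9 -0.2 -2.1]
```

View pics/w3b.png

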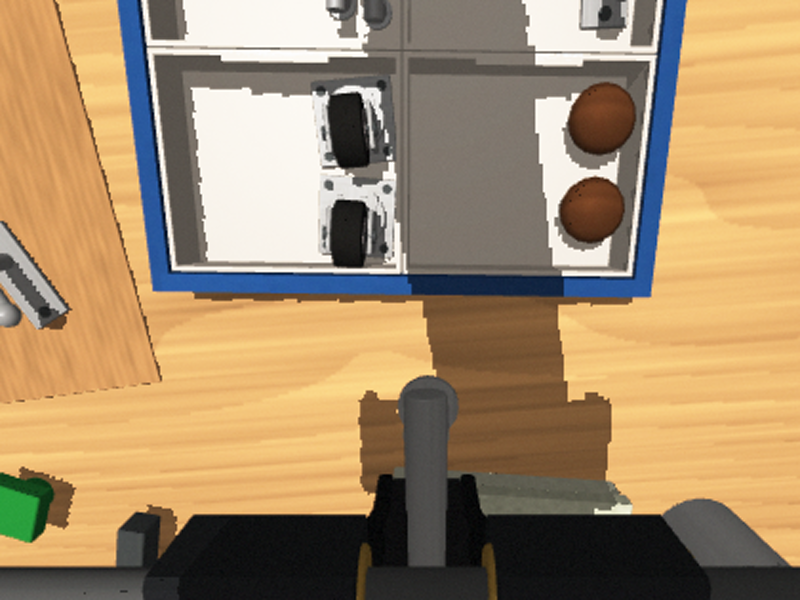

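```bash
python3 - <<'E'
from h import *
c=load('w3'); k=420/800; P=lambda u,z: ray(c,np.array(u,float)*k+(60,0),z)[:2]
z=.048
A=dict(cross=(403,49),bot=(403,272),L0=(150,51),L1=(172,271),R0=(657,52),R1=(635,276))
for n,u in A.items(): print(n,P(u,z).round(4))
print('crate',P((153,292),.052).round(4),P((652,297),.052).round(4))
X=P((403,272),z)-P((403,49),z); Y=P((657,52),z)-P((150,51),z); Y2=P((635,276),z)-P((172,271),z)
print(np.linalg.norm(X),np.linalg.norm(Y),np.linalg.norm(Y2),[np.degrees(np.arctan2(v[1],v[0])) for v in(X,Y,Y2)])
cr=P((403,49),z); a=np.radians(-4.7); ex=np.array([np.cos(a),np.sin(a)]); ey=np.array([-ex[1],ex[0]])
for n,sx,sy,f in(('pull',-1,-1,-22),('hook',-1,1,-20),('castor',1,-1,-28),('knob',1,1,-22)):
    b=cr+ex*.062*sx+ey*.072*sy; print(n,b.round(4),'free',(b+ey*f/1000).round(4))
E
```

```text
cross [0.5158 0.1876]
bot [0.6381 0.1766]
L0 [0.5057 0.0457]
L1 [0.6263 0.0333]
R0 [0.5284 0.3298]
R1 [0.6518 0.3207]
crate [0.6378 0.0206] [0.6651 0.3302]
0.1227815822040378 0.2850192428244013 0.2885018774661508 [np.float64(-5.126681387335595), np.float64(85.41504258166209), np.float64(84.92198822632481)]
pull [0.4481 0.1209] free [0.4463 0.099 ]
hook [0.4599 0.2644] free [0.4583 0.2445]
castor [0.5717 0.1107] free [0.5694 0.0828]
knob [0.5835 0.2543] free [0.5817 0.2323]
```

Call:
{"fn": "play_rows", "kwargs": {
  "steps": [
    {"twist":[0,0,0],"translation":[-1.8,-3.93,0],"jaw":0},
    {"twist":[0,0,0],"translation":[-1.8,-3.93,0],"jaw":0},
    {"twist":[0,0,0],"translation":[-1.8,-3.93,0],"jaw":0},
    {"twist":[0,0,0],"translation":[-1.8,-3.93,0],"jaw":0},
    {"twist":[0,0,0],"translation":[-1.8,-3.93,0],"jaw":0},
    {"twist":[0,0,0],"translation":[-1.8,-3.93,0],"jaw":0},
    {"twist":[0,0,0],"translation":[0,0,4.5],"jaw":0},
    {"twist":[0,0,0],"translation":[0,0,4.5],"jaw":0},
    {"twist":[0,0,0],"translation":[0,0,4.5],"jaw":0},
    {"twist":[0,0,0],"translation":[0,0,3],"jaw":0}
  ]
}}

```text
time: 7.5
position: [0.4425, 0.0926, 0.1125]
ee_rot: [0.737, 0.676, -0.001, -0.001]
force: [-0.7, 0.8, -0.1]
width: 0.01
```

```bash
python3 - <<'E'
from h import *
go((.4463,.099,.024),85.2)
E
```

```text
t 7.5 pos [0.4425 0.0926 0.1125] yaw 85.0 tiltdeg 0.15 shift cm [0.67 0.34 8.84] norm 8.9 turn z -0.2 w 0.010 q [-1.07  0.01  0.78  2.1  -0.01  1.03  1.2 ] F [-0.7  0.8 -0.1]
```

Call:
{"fn": "play_rows", "kwargs": {
  "steps": [
    {"twist":[0,0,0],"translation":[0.5,0.3,0],"jaw":0},
    {"twist":[0,0,0],"translation":[0,0,2.5],"jaw":0},
    {"twist":[0,0,0],"translation":[0,0,2.5],"jaw":0},
    {"twist":[0,0,0],"translation":[0,0,2.5],"jaw":0},
    {"twist":[0,0,0],"translation":[0,0,0.6],"jaw":0},
    {"twist":[0,0,0],"translation":[0,0,0.3],"jaw":0},
    {"twist":[0,0,0],"translation":[0,0,0],"jaw":0},
    {"twist":[0,0,0],"translation":[0,0,0],"jaw":0}
  ]
}}

```text
time: 8.3
position: [0.449, 0.0999, 0.0328]
ee_rot: [0.736, 0.677, 0.001, 0.0]
force: [-0.6, -0.5, -0.9]
width: 0.0101
```

```bash
python3 - <<'E'
from h import *
go((.4463,.099,.024),85.2)
E
```

```text
t 8.3 pos [0.449  0.0999 0.0328] yaw 85.2 tiltdeg 0.10 shift cm [-0.11 -0.26  0.88] norm 0.9 turn z -0.0 w 0.010 q [-1.02  0.2   0.77  2.16 -0.18  0.85  1.35] F [-0.6 -0.5 -0.9]
```

Call:
{"fn": "play_rows", "kwargs": {
  "steps": [
    {"twist":[0,0,0],"translation":[0,-0.2,0.4],"jaw":0},
    {"twist":[0,0,0],"translation":[0,0,0.2],"jaw":0},
    {"twist":[0,0,0],"translation":[0,0,0],"jaw":0},
    {"twist":[0,0,0],"translation":[0,0,0],"jaw":0}
  ]
}}

```text
time: 8.7
position: [0.4461, 0.1003, 0.0259]
ee_rot: [0.736, 0.677, 0.0, -0.0]
force: [-2.3, 1.9, 5.2]
width: 0.01
```

Call:
{"fn": "play_rows", "kwargs": {
  "steps": [
    {"twist":[0,0,0],"translation":[0,0,0.2],"jaw":0},
    {"twist":[0,0,0],"translation":[0,0,0],"jaw":0},
    {"twist":[0,0,0],"translation":[0,0,0],"jaw":0}
  ]
}}

```text
time: 9.0
position: [0.4466, 0.1007, 0.0249]
ee_rot: [0.736, 0.677, 0.001, -0.001]
force: [-7.3, 1.8, 23.9]
width: 0.0098
```

Contact at TCP z of about 0.0255, so the bin floor is at about 7.6 mm. Releasing.

Call:
{"fn": "play_rows", "kwargs": {
  "steps": [
    {"twist":[0,0,0],"translation":[0,0,-0.1],"jaw":0.05},
    {"twist":[0,0,0],"translation":[0,0,0],"jaw":0.4},
    {"twist":[0,0,0],"translation":[0,0,0],"jaw":0.4},
    {"twist":[0,0,0],"translation":[0,0,0],"jaw":0.4},
    {"twist":[0,0,0],"translation":[0,0,-2],"jaw":0.4},
    {"twist":[0,0,0],"translation":[0,0,-3],"jaw":0.4},
    {"twist":[0,0,0],"translation":[0,0,-4],"jaw":0.4},
    {"twist":[0,0,0],"translation":[0,0,-4],"jaw":0.4},
    {"twist":[0,0,0],"translation":[0,0,0],"jaw":0.4}
  ]
}}

```text
time: 9.9
position: [0.4488, 0.1005, 0.159]
ee_rot: [0.736, 0.677, 0.004, 0.0]
force: [-0.1, -0.0, -1.5]
width: 0.0344
```

```bash
python3 - <<'E'
from h import *
go((.60,-.09,.15),90); c=snap('top','t3'); cv2.imwrite('pics/t3b.png',cv2.resize(c['image'][150:300,110:310],(800,600),interpolation=cv2.INTER_CUBIC))
ch=np.radians(27.2); print(np.array([.6229,-.09])+np.array([np.cos(ch),np.sin(ch)])*-.003)
E
```

```text
t 9.9 pos [0.4488 0.1005 0.159 ] yaw 85.1 tiltdeg 0.43 shift cm [-17.71  16.68   0.91] norm 24.3 turn z -4.9 w 0.034 q [-1.11 -0.05  0.79  2.04  0.04  1.13  1.15] F [-0.1 -0.  -1.5]
[ 0.62023175 -0.09137129]
```

Call:
{"fn": "play_rows", "kwargs": {
  "steps": [
    {"twist":[0,0,-8],"translation":[0,0,0],"jaw":0.45},
    {"twist":[0,0,-8],"translation":[0,0,0],"jaw":0.45},
    {"twist":[0,0,-8],"translation":[0,0,0],"jaw":0.45},
    {"twist":[0,0,-8],"translation":[0,0,0],"jaw":0.45},
    {"twist":[0,0,0],"translation":[-4.1,1.05,0],"jaw":0.45},
    {"twist":[0,0,0],"translation":[-4.1,1.05,0],"jaw":0.45},
    {"twist":[0,0,0],"translation":[-4.1,1.05,0],"jaw":0.45},
    {"twist":[0,0,0],"translation":[-4.1,1.05,0],"jaw":0.45},
    {"twist":[0,0,0],"translation":[-4.1,1.05,0],"jaw":0.45},
    {"twist":[0,0,0],"translation":[-4.1,1.05,0],"jaw":0.45}
  ]
}}

```text
time: 10.95
position: [0.6148, -0.0916, 0.1525]
ee_rot: [0.521, 0.854, -0.001, -0.001]
force: [1.0, 0.1, 0.3]
width: 0.039
```

Call:
{"fn": "play_rows", "kwargs": {
  "steps": [
    {"twist":[0,0,0],"translation":[0,0,3],"jaw":0.45},
    {"twist":[0,0,0],"translation":[0,0,3],"jaw":0.45},
    {"twist":[0,0,0],"translation":[0,0,0],"jaw":0.45},
    {"twist":[0,0,0],"translation":[0,0,0],"jaw":0.45}
  ]
}}

```text
time: 11.35
position: [0.6137, -0.0905, 0.0939]
ee_rot: [0.521, 0.853, -0.001, -0.001]
force: [-0.5, -1.1, 1.4]
width: 0.0391
```

```bash
python3 - <<'E'
from h import *
go((.6195,-.0917,.023),117.2)
E
```

```text
t 11.3 pos [ 0.6137 -0.0905  0.0939] yaw 117.1 tiltdeg 0.14 shift cm [-0.37  0.48  7.09] norm 7.1 turn z -0.1 w 0.039 q [-0.6   0.51  0.88  1.73 -0.43  1.11  2.47] F [-0.5 -1.1  1.4]
```

View pics/t3b.png

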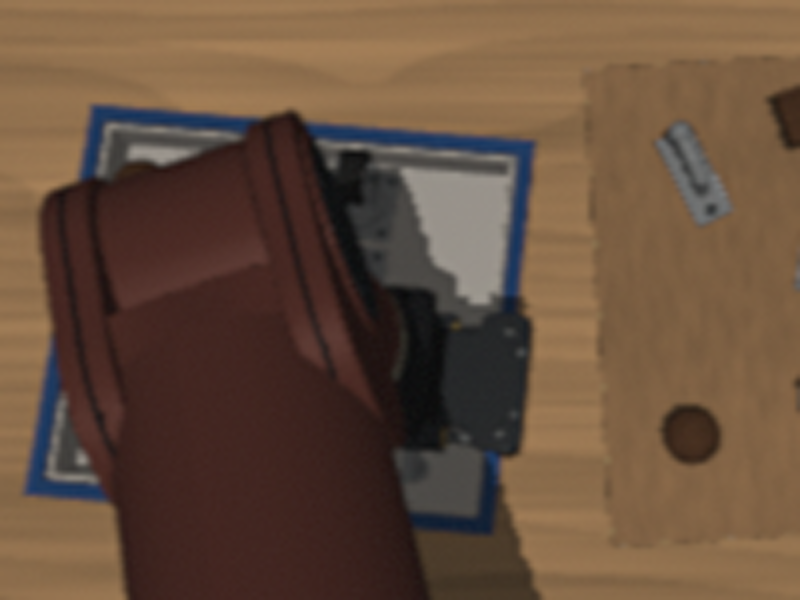

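The arm hides the pull bin in that top view; the sheet no longer has the pull on it. The hook is clear at (695,172). Correcting the position, then descending and gripping.

Call:
{"fn": "play_rows", "kwargs": {
  "force": 30,
  "steps": [
    {"twist":[0,0,0],"translation":[-0.35,0.5,0],"jaw":0.45},
    {"twist":[0,0,0],"translation":[0,0,2.5],"jaw":0.45},
    {"twist":[0,0,0],"translation":[0,0,2.5],"jaw":0.45},
    {"twist":[0,0,0],"translation":[0,0,2],"jaw":0.45},
    {"twist":[0,0,0],"translation":[0,0,0],"jaw":0.45},
    {"twist":[0,0,0],"translation":[0,0,0],"jaw":0},
    {"twist":[0,0,0],"translation":[0,0,0],"jaw":0},
    {"twist":[0,0,0],"translation":[0,0,0],"jaw":0},
    {"twist":[0,0,0],"translation":[0,0,0],"jaw":0}
  ]
}}

```text
time: 12.25
position: [0.6211, -0.0911, 0.0255]
ee_rot: [0.521, 0.853, 0.0, 0.001]
force: [-0.0, 0.7, 0.4]
width: 0.015
```

Call:
{"fn": "play_rows", "kwargs": {
  "steps": [
    {"twist":[0,0,0],"translation":[0,0,-2],"jaw":0},
    {"twist":[0,0,0],"translation":[0,0,-4],"jaw":0},
    {"twist":[0,0,0],"translation":[0,0,-4],"jaw":0},
    {"twist":[0,0,8],"translation":[0,0,-4],"jaw":0},
    {"twist":[0,0,8],"translation":[0,0,-2],"jaw":0},
    {"twist":[0,0,8],"translation":[0,0,0],"jaw":0},
    {"twist":[0,0,8],"translation":[0,0,0],"jaw":0},
    {"twist":[0,0,0],"translation":[0,0,0],"jaw":0}
  ]
}}

```text
time: 13.05
position: [0.6205, -0.0909, 0.1847]
ee_rot: [0.737, 0.676, -0.0, 0.0]
force: [-0.3, -0.1, -1.2]
width: 0.0104
```

```bash
python3 - <<'E'
from h import *
a=np.radians(-4.9); go((.4583-.004*np.cos(a),.2445-.004*np.sin(a),.16),85.1)
E
```

```text
t 13.1 pos [ 0.6205 -0.0909  0.1847] yaw 85.1 tiltdeg 0.01 shift cm [ 32.02 -19.45   2.47] norm 37.5 turn z -0.0 w 0.010 q [-0.71  0.49  1.07  1.62 -0.44  1.29  1.92] F [-0.3 -0.1 -1.2]
```

Call:
{"fn": "play_rows", "kwargs": {
  "steps": [
    {"twist":[0,0,0],"translation":[4,-2.43,0],"jaw":0},
    {"twist":[0,0,0],"translation":[4,-2.43,0],"jaw":0},
    {"twist":[0,0,0],"translation":[4,-2.43,0],"jaw":0},
    {"twist":[0,0,0],"translation":[4,-2.43,0],"jaw":0},
    {"twist":[0,0,0],"translation":[4,-2.43,0],"jaw":0},
    {"twist":[0,0,0],"translation":[4,-2.43,0],"jaw":0},
    {"twist":[0,0,0],"translation":[4,-2.43,0],"jaw":0},
    {"twist":[0,0,0],"translation":[4,-2.43,0],"jaw":0},
    {"twist":[0,0,0],"translation":[0,0,0],"jaw":0},
    {"twist":[0,0,0],"translation":[0,0,0],"jaw":0}
  ]
}}

```text
time: 14.05
position: [0.4531, 0.2452, 0.1846]
ee_rot: [0.734, 0.679, 0.0, -0.0]
force: [0.7, -1.7, -1.4]
width: 0.0101
```

```bash
python3 - <<'E'
from h import *
a=np.radians(-4.9); go((.4583-.004*np.cos(a),.2445-.004*np.sin(a),.032),85.1); c=snap('side','s3'); cv2.imwrite('pics/s3b.png',cv2.resize(c['image'][0:300,50:450],(800,600),interpolation=cv2.INTER_CUBIC))
E
```

```text
t 14.1 pos [0.4531 0.2452 0.1846] yaw 85.6 tiltdeg 0.00 shift cm [-0.03  0.12 15.26] norm 15.3 turn z 0.5 w 0.010 q [-1.7   0.16  1.24  1.89 -0.17  1.2   1.09] F [ 0.7 -1.7 -1.4]
```

View pics/s3b.png

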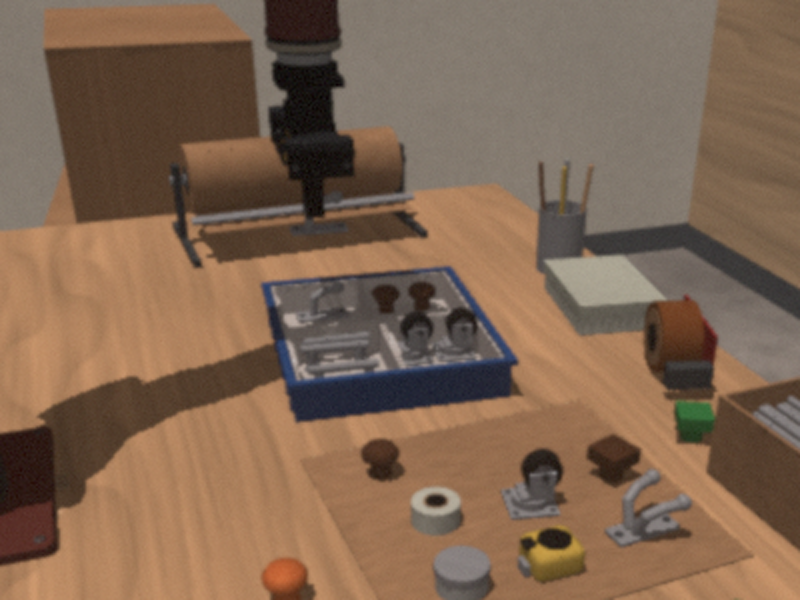

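The side view shows the pull standing in its bin (about (340,365)), in front of the stock. The hook hangs level in the gripper at (320,228). Lowering it now.

Call:
{"fn": "play_rows", "kwargs": {
  "steps": [
    {"twist":[0,0,0],"translation":[0,0.1,3],"jaw":0},
    {"twist":[0,0,0],"translation":[0,0,3],"jaw":0},
    {"twist":[0,0,0],"translation":[0,0,3],"jaw":0},
    {"twist":[0,0,0],"translation":[0,0,3],"jaw":0},
    {"twist":[0,0,0],"translation":[0,0,2],"jaw":0},
    {"twist":[0,0,0],"translation":[0,0,0.6],"jaw":0},
    {"twist":[0,0,0],"translation":[0,0,0],"jaw":0},
    {"twist":[0,0,0],"translation":[0,0,0],"jaw":0}
  ]
}}

```text
time: 14.9
position: [0.4558, 0.2432, 0.0393]
ee_rot: [0.737, 0.676, 0.001, 0.0]
force: [-0.1, 0.1, -1.0]
width: 0.01
```

Call:
{"fn": "play_rows", "kwargs": {
  "steps": [
    {"twist":[0,0,0],"translation":[0,0,0.2],"jaw":0},
    {"twist":[0,0,0],"translation":[0,0,0.2],"jaw":0},
    {"twist":[0,0,0],"translation":[0,0,0],"jaw":0},
    {"twist":[0,0,0],"translation":[0,0,0],"jaw":0}
  ]
}}

```text
time: 15.3
position: [0.4557, 0.2438, 0.0364]
ee_rot: [0.736, 0.677, 0.001, -0.0]
force: [-6.2, -6.0, 22.9]
width: 0.0101
```

Call:
{"fn": "play_rows", "kwargs": {
  "steps": [
    {"twist":[0,0,0],"translation":[0,0,-0.15],"jaw":0},
    {"twist":[0,0,0],"translation":[0,0,0],"jaw":0}
  ]
}}

```text
time: 15.5
position: [0.4551, 0.2444, 0.0366]
ee_rot: [0.736, 0.677, 0.001, -0.0]
force: [1.0, 0.1, -0.8]
width: 0.0102
```

```bash
python3 - <<'E'
from h import *
go((.4583,.2445,.032),85.1); c=snap('side','s4'); cv2.imwrite('pics/s4b.png',cv2.resize(c['image'][100:200,170:310],(800,571),interpolation=cv2.INTER_CUBIC))
E
```

```text
t 15.5 pos [0.4551 0.2444 0.0366] yaw 85.2 tiltdeg 0.07 shift cm [0.04 0.32 0.46] norm 0.6 turn z 0.1 w 0.010 q [-1.44  0.42  1.03  2.03 -0.45  0.93  1.31] F [ 1.   0.1 -0.8]
```

View pics/s4b.png

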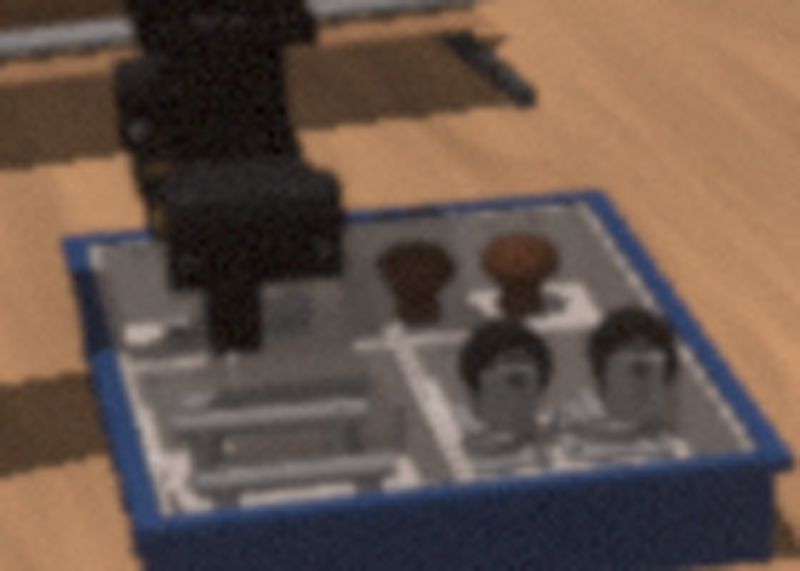

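The pull stands parallel to its stock (two bars at (275,410) and (295,470)). The hook is hidden behind the fingers and its contact was light, so I'm releasing it.

Call:
{"fn": "play_rows", "kwargs": {
  "steps": [
    {"twist":[0,0,0],"translation":[0,0,0.1],"jaw":0},
    {"twist":[0,0,0],"translation":[0,0,0],"jaw":0.15},
    {"twist":[0,0,0],"translation":[0,0,0],"jaw":0.4},
    {"twist":[0,0,0],"translation":[0,0,0],"jaw":0.4},
    {"twist":[0,0,0],"translation":[0,0,-2],"jaw":0.4},
    {"twist":[0,0,0],"translation":[0,0,-4],"jaw":0.4},
    {"twist":[0,0,0],"translation":[0,0,-4],"jaw":0.4},
    {"twist":[0,0,0],"translation":[0,0,-4],"jaw":0.4},
    {"twist":[0,0,0],"translation":[0,4,-4],"jaw":0.4},
    {"twist":[0,0,0],"translation":[0,4,0],"jaw":0.4}
  ]
}}

```text
time: 16.55
position: [0.5309, 0.2427, 0.2155]
ee_rot: [0.733, 0.68, 0.004, -0.001]
force: [-0.1, 1.0, 1.8]
width: 0.0348
```

Call:
{"fn": "play_rows", "kwargs": {
  "steps": [
    {"twist":[0,0,0],"translation":[-3,4,0],"jaw":0.5},
    {"twist":[0,0,0],"translation":[-3,4,0],"jaw":0.5},
    {"twist":[0,0,0],"translation":[0,0,0],"jaw":0.5}
  ]
}}

```text
time: 16.85
position: [0.6085, 0.1613, 0.2103]
ee_rot: [0.74, 0.672, -0.001, 0.002]
force: [-0.8, -0.5, 0.5]
width: 0.0429
```

```bash
python3 - <<'E'
from h import *
a=np.radians(-11); g=np.array([.5609,-.1886])+.008*np.array([np.cos(a),np.sin(a)]); print(g); go((*g,.10),79); c=snap('wrist','w4'); cv2.imwrite('pics/w4b.png',cv2.resize(c['image'][:315,60:480],(800,600),interpolation=cv2.INTER_CUBIC))
E
```

```text
[ 0.56875302 -0.19012647]
t 16.9 pos [0.6085 0.1613 0.2103] yaw 84.5 tiltdeg 0.30 shift cm [-35.31  -0.59  11.19] norm 37.0 turn z 5.5 w 0.043 q [-1.13  0.48  1.09  1.59 -0.43  1.34  1.49] F [-0.8 -0.5  0.5]
```

View pics/w4b.png

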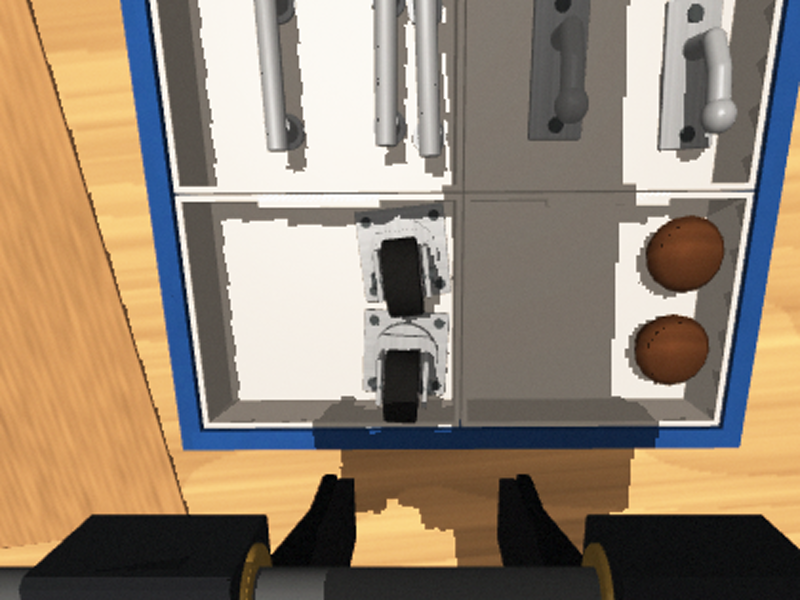

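Both the pull (275,75) and the hook (560,70) sit flat on their bin floors, parallel to their stock. Next is the castor.

Call:
{"fn": "play_rows", "kwargs": {
  "steps": [
    {"twist":[0,0,5.5],"translation":[0,0,0],"jaw":0.6},
    {"twist":[0,0,0],"translation":[-4.4,0.35,0],"jaw":0.6},
    {"twist":[0,0,0],"translation":[-4.4,0.35,0],"jaw":0.6},
    {"twist":[0,0,0],"translation":[-4.4,0.35,0],"jaw":0.6},
    {"twist":[0,0,0],"translation":[-4.4,0.35,0],"jaw":0.6},
    {"twist":[0,0,0],"translation":[-4.4,0.35,0],"jaw":0.6},
    {"twist":[0,0,0],"translation":[-4.4,0.35,0],"jaw":0.6},
    {"twist":[0,0,0],"translation":[-4.4,0.35,0],"jaw":0.6},
    {"twist":[0,0,0],"translation":[-4.4,0.35,0],"jaw":0.6},
    {"twist":[0,0,0],"translation":[0,0,0],"jaw":0.6}
  ]
}}

```text
time: 17.9
position: [0.5665, -0.1867, 0.211]
ee_rot: [0.771, 0.637, -0.0, 0.001]
force: [0.1, -0.3, -0.6]
width: 0.0525
```

Call:
{"fn": "play_rows", "kwargs": {
  "steps": [
    {"twist":[0,0,0],"translation":[0,0,4],"jaw":0.6},
    {"twist":[0,0,0],"translation":[0,0,4],"jaw":0.6},
    {"twist":[0,0,0],"translation":[0,0,3],"jaw":0.6},
    {"twist":[0,0,0],"translation":[0,0,0],"jaw":0.6},
    {"twist":[0,0,0],"translation":[0,0,0],"jaw":0.6}
  ]
}}

```text
time: 18.4
position: [0.5691, -0.1794, 0.101]
ee_rot: [0.768, 0.641, -0.0, -0.0]
force: [0.5, -0.9, 1.3]
width: 0.0522
```

```bash
python3 - <<'E'
from h import *
go((.5688,-.1901,.024),79)
E
```

```text
t 18.4 pos [ 0.5691 -0.1794  0.101 ] yaw 79.7 tiltdeg 0.03 shift cm [-1.06  0.16  7.7 ] norm 7.8 turn z 0.7 w 0.052 q [-0.58  0.52  1.05  1.79 -0.5   1.13  2.04] F [ 0.5 -0.9  1.3]
```

Call:
{"fn": "play_rows", "kwargs": {
  "force": 30,
  "steps": [
    {"twist":[0,0,0.7],"translation":[-1.05,0.15,0],"jaw":0.6},
    {"twist":[0,0,0],"translation":[0,0,0],"jaw":0.6},
    {"twist":[0,0,0],"translation":[0,0,1.5],"jaw":0.6},
    {"twist":[0,0,0],"translation":[0,0,2],"jaw":0.6},
    {"twist":[0,0,0],"translation":[0,0,2],"jaw":0.6},
    {"twist":[0,0,0],"translation":[0,0,2],"jaw":0.6},
    {"twist":[0,0,0],"translation":[0,0,0],"jaw":0.6}
  ]
}}

```text
time: 19.1
position: [0.5669, -0.19, 0.0228]
ee_rot: [0.772, 0.636, -0.001, -0.002]
force: [0.4, -0.0, 2.0]
width: 0.0523
```

Call:
{"fn": "play_rows", "kwargs": {
  "steps": [
    {"twist":[0,0,0],"translation":[0,0,0],"jaw":0},
    {"twist":[0,0,0],"translation":[0,0,0],"jaw":0},
    {"twist":[0,0,0],"translation":[0,0,0],"jaw":0},
    {"twist":[0,0,0],"translation":[0,0,0],"jaw":0},
    {"twist":[0,0,0],"translation":[0,0,0],"jaw":0}
  ]
}}

```text
time: 19.6
position: [0.569, -0.1908, 0.0261]
ee_rot: [0.772, 0.636, 0.0, 0.0]
force: [-1.3, 0.7, 5.7]
width: 0.0278
```

```bash
python3 - <<'E'
from h import *
go((.5688,-.1901,.024),79)
E
```

```text
t 19.6 pos [ 0.569  -0.1908  0.0261] yaw 79.0 tiltdeg 0.06 shift cm [ 0.07 -0.03  0.21] norm 0.2 turn z -0.0 w 0.028 q [-0.49  0.62  0.97  1.83 -0.6   1.01  2.1 ] F [-1.3  0.7  5.7]
```

Call:
{"fn": "play_rows", "kwargs": {
  "steps": [
    {"twist":[0,0,0],"translation":[0,0,-2],"jaw":0},
    {"twist":[0,0,0],"translation":[0,0,-4],"jaw":0},
    {"twist":[0,0,0],"translation":[0,0,-4],"jaw":0},
    {"twist":[0,0,0],"translation":[0,0,-4],"jaw":0},
    {"twist":[0,0,8.4],"translation":[0,0,-2],"jaw":0},
    {"twist":[0,0,8.4],"translation":[0,0,0],"jaw":0},
    {"twist":[0,0,8.4],"translation":[0,0,0],"jaw":0},
    {"twist":[0,0,8.4],"translation":[0,0,0],"jaw":0},
    {"twist":[0,0,8.4],"translation":[0,0,0],"jaw":0}
  ]
}}

```text
time: 20.5
position: [0.5684, -0.1906, 0.1854]
ee_rot: [0.949, 0.314, 0.0, -0.0]
force: [-0.3, 0.7, -0.7]
width: 0.0276
```

Call:
{"fn": "play_rows", "kwargs": {
  "steps": [
    {"twist":[0,0,8.4],"translation":[0,0,0],"jaw":0},
    {"twist":[0,0,8.4],"translation":[0,0,0],"jaw":0},
    {"twist":[0,0,8.4],"translation":[0,0,0],"jaw":0},
    {"twist":[0,0,8.4],"translation":[0,0,0],"jaw":0},
    {"twist":[0,0,8.4],"translation":[0,0,0],"jaw":0},
    {"twist":[0,0,0],"translation":[0,0,0],"jaw":0}
  ]
}}

```text
time: 21.1
position: [0.5684, -0.1906, 0.1853]
ee_rot: [0.999, -0.045, -0.0, 0.0]
force: [-0.2, -0.7, -2.0]
width: 0.0278
```

```bash
python3 - <<'E'
from h import *
go((.5687,.0758,.19),-5)
E
```

```text
t 21.1 pos [ 0.5684 -0.1906  0.1853] yaw -5.2 tiltdeg 0.02 shift cm [ -2.37 -26.54  -0.47] norm 26.6 turn z -0.2 w 0.028 q [-0.71  0.6   1.36  1.7  -0.6   1.35  0.67] F [-0.2 -0.7 -2. ]
```

Call:
{"fn": "play_rows", "kwargs": {
  "steps": [
    {"twist":[0,0,0],"translation":[-0.3,-3.3,0],"jaw":0},
    {"twist":[0,0,0],"translation":[-0.3,-3.3,0],"jaw":0},
    {"twist":[0,0,0],"translation":[-0.3,-3.3,0],"jaw":0},
    {"twist":[0,0,0],"translation":[-0.3,-3.3,0],"jaw":0},
    {"twist":[0,0,0],"translation":[-0.3,-3.3,0],"jaw":0},
    {"twist":[0,0,0],"translation":[-0.3,-3.3,0],"jaw":0},
    {"twist":[0,0,0],"translation":[-0.3,-3.3,0],"jaw":0},
    {"twist":[0,0,0],"translation":[-0.3,-3.3,0],"jaw":0},
    {"twist":[0,0,0],"translation":[0,0,0],"jaw":0},
    {"twist":[0,0,0],"translation":[0,0,0],"jaw":0}
  ]
}}

```text
time: 22.1
position: [0.5676, 0.075, 0.1853]
ee_rot: [0.999, -0.041, -0.0, 0.0]
force: [0.1, -0.4, -1.7]
width: 0.0278
```

```bash
python3 - <<'E'
from h import *
go((.5687,.0758,.0307),-5)
E
```

```text
t 22.1 pos [0.5676 0.075  0.1853] yaw -4.7 tiltdeg 0.03 shift cm [ 0.11 -0.1  15.46] norm 15.5 turn z 0.3 w 0.028 q [-1.23  0.51  1.36  1.76 -0.52  1.3   0.17] F [ 0.1 -0.4 -1.7]
```

Call:
{"fn": "play_rows", "kwargs": {
  "steps": [
    {"twist":[0,0,0],"translation":[0.1,-0.1,3],"jaw":0},
    {"twist":[0,0,0],"translation":[0,0,3],"jaw":0},
    {"twist":[0,0,0],"translation":[0,0,3],"jaw":0},
    {"twist":[0,0,0],"translation":[0,0,3],"jaw":0},
    {"twist":[0,0,0],"translation":[0,0,2],"jaw":0},
    {"twist":[0,0,0],"translation":[0,0,0.5],"jaw":0},
    {"twist":[0,0,0],"translation":[0,0,0],"jaw":0},
    {"twist":[0,0,0],"translation":[0,0,0],"jaw":0}
  ]
}}

```text
time: 22.9
position: [0.5696, 0.0744, 0.0416]
ee_rot: [0.999, -0.044, 0.001, -0.0]
force: [0.2, 0.2, -1.1]
width: 0.0277
```

Call:
{"fn": "play_rows", "kwargs": {
  "steps": [
    {"twist":[0,0,0],"translation":[0,0,0.4],"jaw":0},
    {"twist":[0,0,0],"translation":[0,0,0.2],"jaw":0},
    {"twist":[0,0,0],"translation":[0,0,0],"jaw":0},
    {"twist":[0,0,0],"translation":[0,0,0],"jaw":0}
  ]
}}

```text
time: 23.3
position: [0.5689, 0.0753, 0.0346]
ee_rot: [0.999, -0.044, 0.0, -0.0]
force: [0.4, 0.3, -1.9]
width: 0.0276
```

Call:
{"fn": "play_rows", "kwargs": {
  "steps": [
    {"twist":[0,0,0],"translation":[0,0,0.2],"jaw":0},
    {"twist":[0,0,0],"translation":[0,0,0.1],"jaw":0},
    {"twist":[0,0,0],"translation":[0,0,0],"jaw":0},
    {"twist":[0,0,0],"translation":[0,0,0],"jaw":0}
  ]
}}

```text
time: 23.7
position: [0.5688, 0.0752, 0.0314]
ee_rot: [0.999, -0.044, -0.0, 0.0]
force: [-0.9, 0.3, -1.9]
width: 0.0279
```

Call:
{"fn": "play_rows", "kwargs": {
  "steps": [
    {"twist":[0,0,0],"translation":[0,0,0.1],"jaw":0},
    {"twist":[0,0,0],"translation":[0,0,0],"jaw":0}
  ]
}}

```text
time: 23.9
position: [0.5689, 0.0752, 0.0311]
ee_rot: [0.999, -0.044, -0.0, -0.0]
force: [-4.9, 0.1, 9.1]
width: 0.0277
```

Contact where I expected it. Releasing and heading back up.

Call:
{"fn": "play_rows", "kwargs": {
  "steps": [
    {"twist":[0,0,0],"translation":[0,0,0],"jaw":0.4},
    {"twist":[0,0,0],"translation":[0,0,0],"jaw":0.6},
    {"twist":[0,0,0],"translation":[0,0,0],"jaw":0.6},
    {"twist":[0,0,0],"translation":[0,0,-2],"jaw":0.6},
    {"twist":[0,0,0],"translation":[0,0,-3],"jaw":0.6},
    {"twist":[0,0,0],"translation":[0,0,-4],"jaw":0.6},
    {"twist":[0,0,0],"translation":[0,0,-4],"jaw":0.6},
    {"twist":[0,0,0],"translation":[0,0,-3],"jaw":0.6},
    {"twist":[0,0,0],"translation":[0,0,0],"jaw":0.6}
  ]
}}

```text
time: 24.8
position: [0.5709, 0.0749, 0.1942]
ee_rot: [0.999, -0.044, 0.003, -0.001]
force: [0.4, -0.0, -0.1]
width: 0.0522
```

```bash
python3 - <<'E'
from h import *
go((.4346,-.0862,.10),85)
E
```

```text
t 24.8 pos [0.5709 0.0749 0.1942] yaw -5.0 tiltdeg 0.32 shift cm [-12.21  17.26   9.32] norm 23.1 turn z 90.0 w 0.052 q [-1.22  0.48  1.33  1.75 -0.48  1.3   0.13] F [ 0.4 -0.  -0.1]
```

Call:
{"fn": "play_rows", "kwargs": {
  "steps": [
    {"twist":[0,0,-7.5],"translation":[0,0,0],"jaw":0.7},
    {"twist":[0,0,-7.5],"translation":[0,0,0],"jaw":0.7},
    {"twist":[0,0,-7.5],"translation":[0,0,0],"jaw":0.7},
    {"twist":[0,0,-7.5],"translation":[0,0,0],"jaw":0.7},
    {"twist":[0,0,-7.5],"translation":[0,0,0],"jaw":0.7},
    {"twist":[0,0,-7.5],"translation":[0,0,0],"jaw":0.7},
    {"twist":[0,0,0],"translation":[0,0,0],"jaw":0.7}
  ]
}}

```text
time: 25.5
position: [0.5686, 0.0752, 0.1899]
ee_rot: [0.939, 0.343, -0.0, -0.0]
force: [-0.8, -0.5, 0.3]
width: 0.0609
```

Call:
{"fn": "play_rows", "kwargs": {
  "steps": [
    {"twist":[0,0,0],"translation":[-2.97,0.5,0],"jaw":0.7},
    {"twist":[0,0,0],"translation":[-2.97,0.5,0],"jaw":0.7},
    {"twist":[0,0,0],"translation":[-2.97,0.5,0],"jaw":0.7},
    {"twist":[0,0,0],"translation":[-2.97,0.5,0],"jaw":0.7},
    {"twist":[0,0,0],"translation":[-2.97,0.5,0],"jaw":0.7},
    {"twist":[0,0,0],"translation":[-2.97,0.5,0],"jaw":0.7},
    {"twist":[0,0,0],"translation":[-2.97,0.5,3],"jaw":0.7},
    {"twist":[0,0,0],"translation":[0,0,3],"jaw":0.7},
    {"twist":[0,0,0],"translation":[0,0,3],"jaw":0.7},
    {"twist":[0,0,0],"translation":[0,0,0],"jaw":0.7}
  ]
}}

```text
time: 26.5
position: [0.4312, -0.0807, 0.1024]
ee_rot: [0.94, 0.341, -0.006, 0.0]
force: [-0.3, 0.4, 0.6]
width: 0.0607
```

```bash
python3 - <<'E'
from h import *
go((.4346,-.0862,.016),40)
E
```

```text
t 26.5 pos [ 0.4312 -0.0807  0.1024] yaw 39.8 tiltdeg 0.70 shift cm [0.01 0.67 8.64] norm 8.7 turn z -0.2 w 0.061 q [-1.27 -0.08  1.35  2.14  0.1   1.03  0.72] F [-0.3  0.4  0.6]
```

Call:
{"fn": "play_rows", "kwargs": {
  "steps": [
    {"twist":[0,0,0],"translation":[0,0.6,0],"jaw":0.7},
    {"twist":[0,0,0],"translation":[0,0,2],"jaw":0.7},
    {"twist":[0,0,0],"translation":[0,0,2],"jaw":0.7},
    {"twist":[0,0,0],"translation":[0,0,0],"jaw":0.7},
    {"twist":[0,0,0],"translation":[0,0,0],"jaw":0.7}
  ]
}}

```text
time: 27.0
position: [0.4372, -0.0849, 0.0658]
ee_rot: [0.94, 0.341, -0.002, -0.002]
force: [-0.2, -0.6, 0.6]
width: 0.0609
```

```bash
python3 - <<'E'
from h import *
go((.4346,-.0862,.016),40)
E
```

```text
t 27.0 pos [ 0.4372 -0.0849  0.0658] yaw 39.9 tiltdeg 0.37 shift cm [-0.27 -0.04  4.98] norm 5.0 turn z -0.1 w 0.061 q [-1.08  0.19  1.29  2.17 -0.23  0.94  1.04] F [-0.2 -0.6  0.6]
```

Call:
{"fn": "play_rows", "kwargs": {
  "force": 20,
  "steps": [
    {"twist":[0,0,0],"translation":[-0.25,0,1],"jaw":0.7},
    {"twist":[0,0,0],"translation":[0,0,2],"jaw":0.7},
    {"twist":[0,0,0],"translation":[0,0,1.7],"jaw":0.7},
    {"twist":[0,0,0],"translation":[0,0,0.2],"jaw":0.7},
    {"twist":[0,0,0],"translation":[0,0,0],"jaw":0.7},
    {"twist":[0,0,0],"translation":[0,0,0],"jaw":0.7}
  ]
}}

```text
time: 27.6
position: [0.4361, -0.0857, 0.0172]
ee_rot: [0.939, 0.343, -0.001, -0.002]
force: [-0.7, -0.3, 0.4]
width: 0.0607
```

```bash
python3 - <<'E'
from h import *
go((.4346,-.0862,.016),40)
E
```

```text
t 27.6 pos [ 0.4361 -0.0857  0.0172] yaw 40.1 tiltdeg 0.28 shift cm [-0.14 -0.05  0.12] norm 0.2 turn z 0.1 w 0.061 q [-0.91  0.31  1.14  2.21 -0.39  0.84  1.17] F [-0.7 -0.3  0.4]
```

Call:
{"fn": "play_rows", "kwargs": {
  "steps": [
    {"twist":[0,0,0],"translation":[0,0,0.1],"jaw":0},
    {"twist":[0,0,0],"translation":[0,0,0],"jaw":0},
    {"twist":[0,0,0],"translation":[0,0,0],"jaw":0},
    {"twist":[0,0,0],"translation":[0,0,0],"jaw":0},
    {"twist":[0,0,0],"translation":[0,0,0],"jaw":0}
  ]
}}

```text
time: 28.1
position: [0.4352, -0.086, 0.0149]
ee_rot: [0.94, 0.342, -0.002, -0.002]
force: [-0.8, 1.4, 3.9]
width: 0.0383
```

Call:
{"fn": "play_rows", "kwargs": {
  "steps": [
    {"twist":[0,0,0],"translation":[0,0,-2],"jaw":0},
    {"twist":[0,0,0],"translation":[0,0,-3],"jaw":0},
    {"twist":[0,0,0],"translation":[0,0,-4],"jaw":0},
    {"twist":[0,0,0],"translation":[0,0,-4],"jaw":0},
    {"twist":[0,0,0],"translation":[0,0,-4],"jaw":0},
    {"twist":[0,0,0],"translation":[0,0,0],"jaw":0},
    {"twist":[0,0,0],"translation":[0,0,0],"jaw":0}
  ]
}}

```text
time: 28.8
position: [0.4334, -0.0793, 0.1554]
ee_rot: [0.938, 0.347, -0.003, -0.009]
force: [-0.4, 0.1, -0.9]
width: 0.0389
```

```bash
python3 - <<'E'
from h import *
go((.5817,.2323,.19),40)
E
```

```text
t 28.8 pos [ 0.4334 -0.0793  0.1554] yaw 40.7 tiltdeg 1.08 shift cm [ 31.55 -14.03  -3.2 ] norm 34.7 turn z 0.7 w 0.039 q [-1.16 -0.22  1.16  2.08  0.2   1.18  0.62] F [-0.4  0.1 -0.9]
```

Call:
{"fn": "play_rows", "kwargs": {
  "steps": [
    {"twist":[0,0,0],"translation":[1,-0.4,-0.8],"jaw":0},
    {"twist":[0,0,0],"translation":[3,-1.3,-0.8],"jaw":0},
    {"twist":[0,0,0],"translation":[3.9,-1.75,-0.8],"jaw":0},
    {"twist":[0,0,0],"translation":[3.9,-1.75,-0.8],"jaw":0},
    {"twist":[0,0,0],"translation":[3.9,-1.75,0],"jaw":0},
    {"twist":[0,0,0],"translation":[3.9,-1.75,0],"jaw":0},
    {"twist":[0,0,0],"translation":[3.9,-1.75,0],"jaw":0},
    {"twist":[0,0,0],"translation":[3.9,-1.75,0],"jaw":0},
    {"twist":[0,0,0],"translation":[3.9,-1.75,0],"jaw":0},
    {"twist":[0,0,0],"translation":[0,0,0],"jaw":0}
  ]
}}

```text
time: 29.8
position: [0.5802, 0.2369, 0.1849]
ee_rot: [0.936, 0.351, -0.006, -0.006]
force: [-0.6, 0.2, -1.8]
width: 0.0382
```

```bash
cat >> h.py <<'E'
def level():
    R=Ro.from_quat(sense()['ee_rot']).as_matrix(); z=R.T@[0,0,-1.]
    print('level twist deg (tool x,y,z)',np.degrees(np.cross([0,0,1],z)).round(2))
E
python3 - <<'E'
from h import *
go((.5817,.2323,.022),40); level()
E
```

```text
t 29.8 pos [0.5802 0.2369 0.1849] yaw 41.1 tiltdeg 1.03 shift cm [-0.07  0.71 16.29] norm 16.3 turn z 1.1 w 0.038 q [-1.21  0.48  1.03  1.61 -0.44  1.31  0.61] F [-0.6  0.2 -1.8]
level twist deg (tool x,y,z) [-0.94  0.42  0.  ]
```

Call:
{"fn": "play_rows", "kwargs": {
  "steps": [
    {"twist":[-0.9,0.4,1],"translation":[0,0.4,0],"jaw":0},
    {"twist":[0,0,0],"translation":[0,0,3],"jaw":0},
    {"twist":[0,0,0],"translation":[0,0,3],"jaw":0},
    {"twist":[0,0,0],"translation":[0,0,3],"jaw":0},
    {"twist":[0,0,0],"translation":[0,0,3],"jaw":0},
    {"twist":[0,0,0],"translation":[0,0,2.5],"jaw":0},
    {"twist":[0,0,0],"translation":[0,0,0.6],"jaw":0},
    {"twist":[0,0,0],"translation":[0,0,0],"jaw":0},
    {"twist":[0,0,0],"translation":[0,0,0],"jaw":0}
  ]
}}

```text
time: 30.7
position: [0.5835, 0.2268, 0.0387]
ee_rot: [0.941, 0.339, 0.002, -0.001]
force: [0.7, -0.1, -1.2]
width: 0.0383
```

```bash
python3 - <<'E'
from h import *
go((.5817,.2323,.020),40); level()
E
```

```text
t 30.7 pos [0.5835 0.2268 0.0387] yaw 39.6 tiltdeg 0.28 shift cm [ 0.2  -0.54  1.87] norm 2.0 turn z -0.4 w 0.038 q [-1.12  0.62  0.92  1.76 -0.57  1.04  0.69] F [ 0.7 -0.1 -1.2]
level twist deg (tool x,y,z) [-0.08 -0.27  0.  ]
```

Call:
{"fn": "play_rows", "kwargs": {
  "steps": [
    {"twist":[0,0,0],"translation":[0.2,-0.4,0.8],"jaw":0},
    {"twist":[0,0,0],"translation":[0,0,0.6],"jaw":0},
    {"twist":[0,0,0],"translation":[0,0,0.2],"jaw":0},
    {"twist":[0,0,0],"translation":[0,0,0],"jaw":0},
    {"twist":[0,0,0],"translation":[0,0,0],"jaw":0}
  ]
}}

```text
time: 31.2
position: [0.5819, 0.2316, 0.0216]
ee_rot: [0.941, 0.339, 0.001, -0.002]
force: [-0.0, -0.4, -0.3]
width: 0.0382
```

Call:
{"fn": "play_rows", "kwargs": {
  "steps": [
    {"twist":[0,0,0],"translation":[0,0,0.15],"jaw":0},
    {"twist":[0,0,0],"translation":[0,0,0],"jaw":0},
    {"twist":[0,0,0],"translation":[0,0,0],"jaw":0}
  ]
}}

```text
time: 31.5
position: [0.582, 0.2317, 0.0201]
ee_rot: [0.941, 0.339, 0.001, -0.002]
force: [0.8, -0.9, 0.9]
width: 0.0384
```

Call:
{"fn": "play_rows", "kwargs": {
  "steps": [
    {"twist":[0,0,0],"translation":[0,0,0.05],"jaw":0},
    {"twist":[0,0,0],"translation":[0,0,0],"jaw":0.48},
    {"twist":[0,0,0],"translation":[0,0,0],"jaw":0.55},
    {"twist":[0,0,0],"translation":[0,0,0],"jaw":0.65},
    {"twist":[0,0,0],"translation":[0,0,0],"jaw":0.65},
    {"twist":[0,0,0],"translation":[0,0,-2],"jaw":0.65},
    {"twist":[0,0,0],"translation":[0,0,-3],"jaw":0.65},
    {"twist":[0,0,0],"translation":[0,0,-4],"jaw":0.65},
    {"twist":[0,0,0],"translation":[0,0,-4],"jaw":0.65},
    {"twist":[0,0,0],"translation":[0,0,-4],"jaw":0.65}
  ]
}}

```text
time: 32.5
position: [0.5813, 0.2309, 0.1909]
ee_rot: [0.941, 0.339, 0.001, -0.002]
force: [0.2, -0.3, 0.1]
width: 0.0567
```

Call:
{"fn": "play_rows", "kwargs": {
  "steps": [
    {"twist":[0,0,-8.5],"translation":[0,0,-3],"jaw":0.65},
    {"twist":[0,0,-8.5],"translation":[0,0,-3],"jaw":0.65},
    {"twist":[0,0,-8.5],"translation":[0,0,-2],"jaw":0.65},
    {"twist":[0,0,-8.5],"translation":[0,0,0],"jaw":0.65},
    {"twist":[0,0,-8.5],"translation":[0,0,0],"jaw":0.65},
    {"twist":[0,0,0],"translation":[-1,4,0],"jaw":0.65},
    {"twist":[0,0,0],"translation":[-1,4,0],"jaw":0.65},
    {"twist":[0,0,0],"translation":[-1,4,0],"jaw":0.65},
    {"twist":[0,0,0],"translation":[0,0,0],"jaw":0.65}
  ]
}}

```text
time: 33.4
position: [0.6993, 0.1795, 0.2673]
ee_rot: [0.756, 0.655, 0.0, 0.0]
force: [-0.6, 0.2, -0.5]
width: 0.0566
```

```bash
python3 - <<'E'
from h import *
go((.69,.188,.28),85); c=snap('wrist','w5'); cv2.imwrite('pics/w5b.png',cv2.resize(c['image'],(800,600),interpolation=cv2.INTER_CUBIC))
c=snap('side','s5'); cv2.imwrite('pics/s5b.png',cv2.resize(c['image'][90:330,150:470],(800,600),interpolation=cv2.INTER_CUBIC))
E
```

```text
t 33.4 pos [0.6993 0.1795 0.2673] yaw 81.8 tiltdeg 0.04 shift cm [ 0.71 -1.04 -1.27] norm 1.8 turn z -3.2 w 0.057 q [-0.84  0.59  0.88  1.23 -0.44  1.51  1.4 ] F [-0.6  0.2 -0.5]
```

View pics/w5b.png

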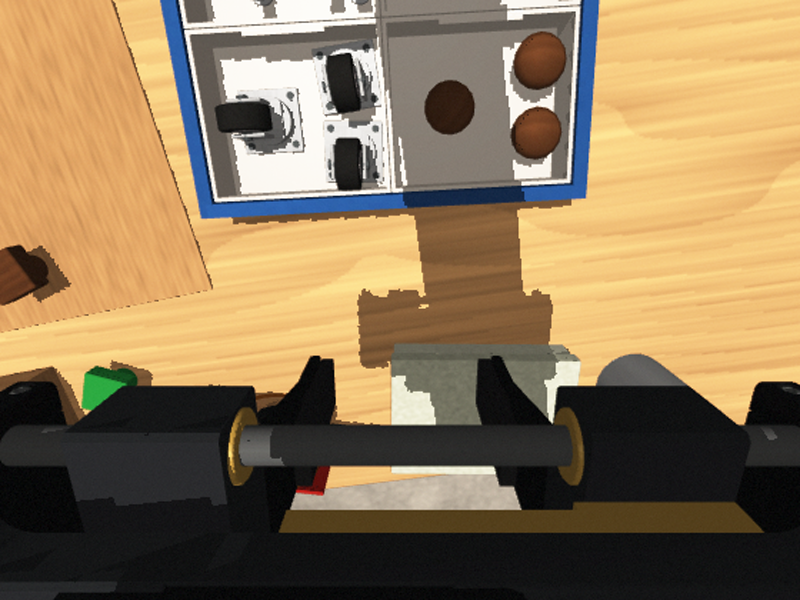

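View pics/s5b.png

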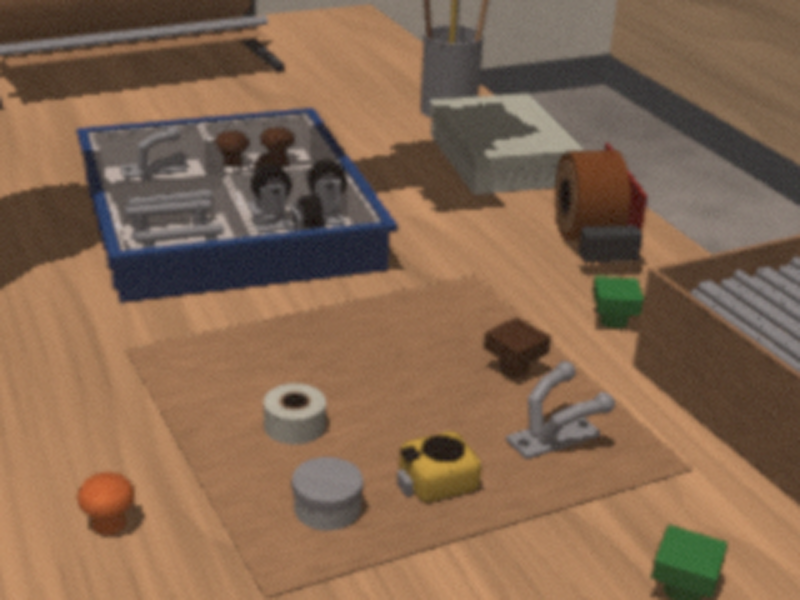

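The castor (255,118) and knob (450,107) stand on their bin floors, clear of the stock. The square knob and double hook are upright in place. The hook touched down about 6 mm early, so I'll look at it from close by.

Call:
{"fn": "play_rows", "kwargs": {
  "steps": [
    {"twist":[0,0,0],"translation":[2.5,-2.5,2],"jaw":0.65},
    {"twist":[0,0,0],"translation":[2.5,-2.5,2],"jaw":0.65},
    {"twist":[0,0,0],"translation":[2.5,-2.5,2],"jaw":0.65},
    {"twist":[0,0,0],"translation":[1.5,-2.5,1],"jaw":0.65},
    {"twist":[0,0,0],"translation":[0,0,0],"jaw":0.65},
    {"twist":[0,0,0],"translation":[0,0,0],"jaw":0.65}
  ]
}}

```text
time: 34.1
position: [0.6081, 0.2896, 0.2002]
ee_rot: [0.753, 0.658, 0.002, -0.002]
force: [0.4, -0.1, 0.4]
width: 0.0564
```

```bash
python3 - <<'E'
from h import *
go((.6,.26,.2),85); c=snap('wrist','w6'); cv2.imwrite('pics/w6b.png',cv2.resize(c['image'][:240,120:440],(800,600),interpolation=cv2.INTER_CUBIC))
c=snap('side','s6'); cv2.imwrite('pics/s6b.png',cv2.resize(c['image'][125:200,175:275],(800,600),interpolation=cv2.INTER_CUBIC))
E
```

```text
t 34.1 pos [0.6081 0.2896 0.2002] yaw 82.3 tiltdeg 0.30 shift cm [-3.04 -0.41  0.  ] norm 3.1 turn z -2.7 w 0.056 q [-1.12  0.51  0.87  1.48 -0.4   1.34  1.22] F [ 0.4 -0.1  0.4]
```

View pics/w6b.png

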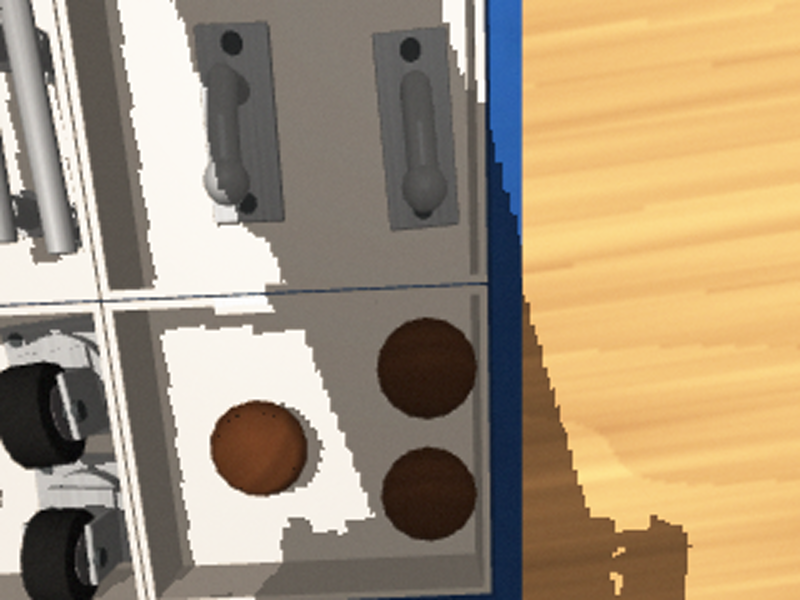

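View pics/s6b.png

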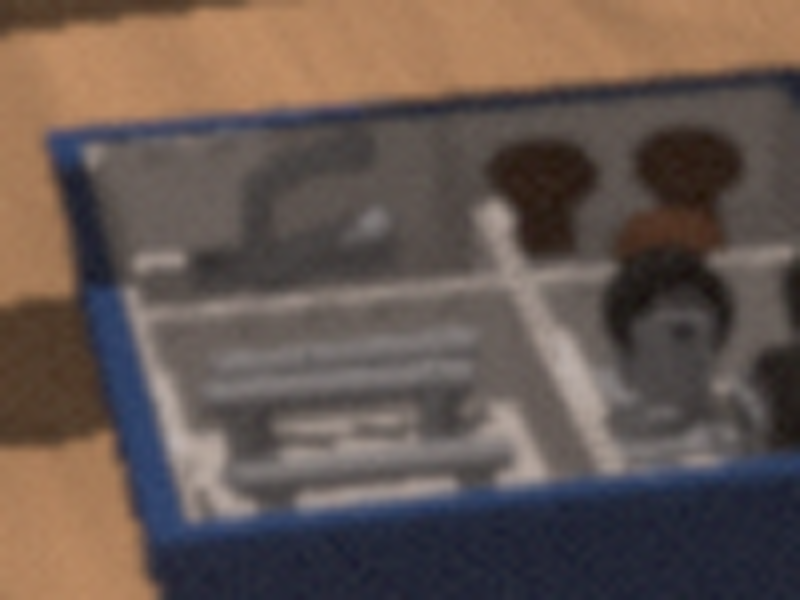

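The placed hook's plate matches the stock plate in size and lies flat. I'll cross-check the ball's height from the two views, then hand in.

```bash
python3 - <<'E'
from h import *
w,s=load('w6'),load('s6')
def K(c): R=cv2.Rodrigues(c['rvec'])[0]; return c['mtx']@np.c_[R,c['tvec'].ravel()]
a=np.array([227,183.])/2.5+(120,0); b=np.array([372,220.])/8+(175,125)
X=cv2.triangulatePoints(K(w),K(s),a,b).ravel(); X=X[:3]/X[3]; print('ball',X.round(4),'expect z .049'); print(proj(s,X)-b)
finish_job()
E
```

```text
ball [0.4834 0.2414 0.0512] expect z .049
[[0.07252592 0.00249851]]
the job is handed in; nothing more can be done
```

I put the round knob, bar pull, single hook and castor each into the bin of its own kind, set down upright and released. I then handed the job in at about 34 s of the 112 s; no verdict is reported.

- **Last pictures:** in the last wrist and side views all four stand flat in their bins, clear of the stock. The square knob and double hook are upright and look unmoved. I never reached for them, but I did not measure them again.
- **Check that disagreed:** the hook met resistance about 6 mm higher than I expected when I lowered it. I think it slipped in the fingers, because I lifted it before they had fully closed. In the close-up it lies flat and its plate matches the stock hook's in size. Measured from two views, its ball is 51 mm up against an expected 49 mm, about the accuracy of the cameras.
- **Light contact:** I released the knob with almost no contact force, at the height where I expected it to touch, so it dropped 1 mm at most.

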